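Index the photo turntable to the fourth click and take the shot

ROBOT

A 6-joint arm with a two-finger parallel gripper is mounted at the origin on the work surface. World frame = base frame: x ahead of the robot, y to its left, z up, the work surface at z = 0. Lengths are in m, angles in rad, forces in N, time in s.
With the tool pointing down it reaches from about 0.35 to 0.975 m from the base axis. Payload 4.9 kg.
Tool frame: the origin (TCP) lies at the very end of the fingers, on their centre line; the grasp point (between the pads) lies 19 mm behind it; z points along the fingers, x is the direction in which the jaws open and shut, and the axes are right-handed (so a half turn about z gives the same grasp; the last joint's range is limited). The gripper opens to 85 mm and grips with 20 to 120 N. Pads are 22 mm wide; open, the fingers measure 114 mm over their backs; the gripper's body (76 mm by 85 mm) begins 54 mm behind the grasp point. The pads swing forward as they close: fully open they stand 13 mm farther back than shut.
Start: joints at [-1.27, 0.053, 1.613, -0, 1.476, -0.119], TCP at [0.255, -0.571, 0.231] pointing down, gripper open.
Joint ranges: [-3.01, 3.01], [-1.01, 2.22], [0.06, 2.58], [-1.02, 4.17], [0.09, 2.62], [-3.14, 3.14]. Speed limits (rad/s): [2.57, 2.57, 3.14, 3.14, 3.14, 3.14].

INTERFACE

Orientations are given as a rotation vector (axis times angle).
In Python, from station import ctrl gives the robot as it stands.
- The arm moves only by the shell command python3 -m handwheel 'ROWS' [OPENING] [FORCE]. ROWS is a JSON object of lists of equal length, an entry for each row: "offset": the shift along the world's x, y, z in units of 40 mm (1.0 is 40 mm), a list of three; "roll": the turn about the world's z in units of 6 degrees (1.0 is 6 degrees). A call has exactly 10 rows; each row is the pose to reach, as a shift and turn from the pose commanded when the call began; what a row does not reach only later rows make up. A row lasts 1/10 s, in which the tool goes at most 50 mm and 8.59 degrees, less where a joint would pass 70% of its speed; a pose out of reach is approached as far as the arm can. A call with a gripper value outside its range is refused whole. OPENING is the finger opening in mm, from 0 to 85.4, set as the call begins (- or left out, the last holds). The fingers move at their own pace and stop on an object; FORCE is the grip in N (left out, the last holds). Time passes only in rows, so rows that repeat a pose let the fingers close, or fill a call up. It gives the time, the measured TCP pose, the force and the opening at its end, in the units of the state.
- ctrl.get_obs(): the state, without advancing time (a new reading comes with each control period).
- ctrl.get_image(name): name is "side" or "top"; returns a dict with "img" (480x640x3 uint8, red, green, blue), "fx", "fy", "cx", "cy" (pixels), "k1" (the pictures are not rectified: a ray, as slopes to the right and down, at radius r is drawn at 1 + k1 r^2 times it, then the intrinsics apply), "T" (4x4, takes a point from camera to world coordinates). Camera axes: x right, y down, z forward; pixel columns grow to the right and rows downward; lengths in m; the calibration is good to about 2 mm. A picture is of the moment at which its call begins. There is no depth.
- ctrl.finish_job(): hands the job in, once; it reports no verdict.
The state is a dict: "t": time; "q": joint angles; "dq": joint speeds; "effort": joint torques, N m; "tool_pos": TCP position; "tool_rot": TCP orientation; "contact_force": force on the tool from outside, world axes, zero at the start; "wrist_torque": the same for the moment, N m; "opening": finger opening in m.
Only numpy, scipy, OpenCV 4.12 (cv2) and the standard library are available. Lean on these libraries where they do the work, as an engineer would, in place of code of your own. Each camera call takes 0.05 s, during which the arm holds its last target.

TASK

The little clay pot is being photographed from set angles: push or pull the clicking turntable round by its upright peg until its pointer has clicked in at the fourth step anticlockwise (seen from above) from the long home mark on the base, that is 120 degrees, leaving the pot standing in the middle of the plate. Then press the shutter button on the grey release box all the way down and let it go; do not press it before the table is set, and do not push the lens or the glass jar about.

Things in the scene. Friction and masses are not known exactly. Their poses are not given: they have to be found in the camera images.
- turn_base: Black round base of the turntable, 276 mm across, 26 mm high, fixed to the table. Origin: centre of its underside, on the turning axis (vertical). Twelve white radial marks on its top rim, 30 degrees apart, one for each click; the home mark, three times as long and thick as the others (26 x 7 mm, from 110 to 136 mm off the axis), lies in the direction of the base's own -x axis, and the pointer stands over it at joint value 0.
- plate_center (a point): Centre of the turntable plate's upper face: grey flat disc, 160 mm across, its top 40 mm above the table, on the turning axis.
- peg_top (a point): Top of the upright round aluminium peg, 16 mm in diameter, by which the plate is turned. It stands 92 mm from the turning axis on a short aluminium pointer arm that sticks out of the plate's rim (arm 22 mm wide, its top 39 mm above the table, its tip 107 mm from the axis). The peg's top is 85 mm above the table and about 45 mm of it is free. It carries the pointer: the direction from the axis to the peg is where the table points.
- plate (a joint): Angle of the turntable (rad), growing anticlockwise seen from above, 0 with the pointer on the home mark. A spring roller makes it click and rest at every multiple of 30 degrees (0.5236 rad): within half a step it pulls itself into the nearest click when let go. At most about 4 N at the peg carries it over a click. End stops at -1.4 and 4.5. It starts resting at one of the clicks -1, 0, 1 or 2 (within 3 degrees).
- pot: Loose open pot of unglazed clay, 64 mm across the rim, 48 mm high, about 0.15 kg, standing on the plate within about 10 mm of its centre and turning with it. Origin: centre of its underside.
- shutter_top (a point): Centre of the upper face of the round aluminium shutter button, 32 mm across, in a 48 mm black collar on the grey release box (100 x 60 x 22 mm, fixed). Unpressed, its face is 44 mm above the table and 10 mm above the collar. It stands left or right of the turntable.
- shutter (a joint): Travel of the shutter button, m: 0 up, 0.006 fully down (about 5 N). Pressed straight down; it springs back. It fires past 0.004.
- lens: Bystander: loose black camera lens standing on its end, 66 mm across, 45 mm high; on the other side of the turntable from the release box. Origin under its centre.
- jar: Bystander: loose closed glass jar with a steel lid, 60 mm across, 75 mm high, standing to the robot's right of the turntable, farther out than the lens or release box. Origin: centre of its underside.
Not all that is in view belongs to the job. Of the things shaped like the pot, the terracotta one is meant. Leave any yellow look-alike of the part that bears shutter_top alone.

How it is judged:
By the outcome, as a careful person would: the job done as asked, in the order asked, and still so for the second after the job is handed in, with the robot touching nothing.
It also fails if it takes over 54 s, if anything falls off the work surface, if the arm or the gripper's body presses on something with over 40 N, if the wrist force passes 120 N, or if a joint passes its speed limit or range.

## Working session

There is one attempt and no reset: what is moved stays moved. The work goes in short steps, Python scripts to look and compute and a shell command to move; the robot and the scene stay as the last step left them, time stands still between calls to the robot, and variables do not carry over. Pictures are saved under pics/ and viewed, and the job is handed in when it is done.

```bash
mkdir -p pics; ls
cat > h.py <<'E'
import numpy as np, cv2, pickle
from station import ctrl
def snap(tag):
    out={}
    for n in ("top","side"):
        d=ctrl.get_image(n); out[n]=d
        cv2.imwrite(f"pics/{tag}_{n}.png",cv2.cvtColor(d["img"],cv2.COLOR_RGB2BGR))
    pickle.dump(out,open(f"{tag}.pkl","wb")); return out
def load(tag): return pickle.load(open(f"{tag}.pkl","rb"))
def K(d):
    return np.array([[d["fx"],0,d["cx"]],[0,d["fy"],d["cy"]],[0,0,1.]])
def ray(d,u,v):
    p=cv2.undistortPoints(np.array([[[u,v]]],float),K(d),np.array([d["k1"],0,0,0.]))[0,0]
    T=np.array(d["T"]); return T[:3,3],T[:3,:3]@np.array([p[0],p[1],1])
def onz(d,u,v,z):
    o,r=ray(d,u,v); return o+r*(z-o[2])/r[2]
def proj(d,P):
    T=np.linalg.inv(np.array(d["T"])); P=np.atleast_2d(P).astype(float)
    r,_=cv2.Rodrigues(T[:3,:3]); 
    return cv2.projectPoints(P,r,T[:3,3],K(d),np.array([d["k1"],0,0,0.]))[0][:,0]
E
python3 - <<'E'
from h import *
o=snap("a")
for n in o: print(n,{k:o[n][k] for k in("fx","cx","cy","k1")},np.round(o[n]["T"],3).tolist())
s=ctrl.get_obs();print(s["t"],s["tool_pos"],s["tool_rot"],s["contact_force"],s["opening"])
E
```

```text
pics
top {'fx': 478.01529406986316, 'cx': 317.14297434180367, 'cy': 235.66554812857453, 'k1': -0.12780506719491844} [[0.015, -0.994, 0.111, 0.379], [-1.0, -0.017, -0.013, 0.013], [0.015, -0.11, -0.994, 0.907], [0.0, 0.0, 0.0, 1.0]]
side {'fx': 440.6588773696773, 'cx': 314.4967438443426, 'cy': 237.75783801770555, 'k1': 0.036738666774313145} [[-0.933, -0.206, 0.296, 0.282], [-0.36, 0.581, -0.73, 0.528], [-0.022, -0.787, -0.616, 0.524], [0.0, 0.0, 0.0, 1.0]]
0.1 [ 0.25456733 -0.57017589  0.23016741] [-2.63455658e+00  1.70914997e+00  2.32111424e-03] [-0.02605395  0.39715009 -0.14812368] 0.08561188880679597
```

View pics/a_top.png

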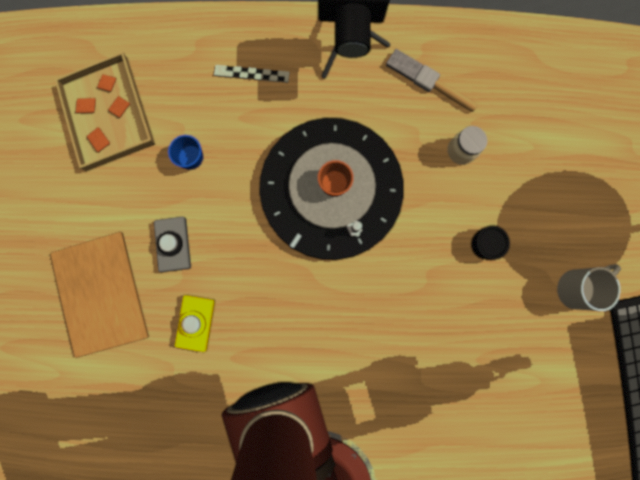

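View pics/a_side.png

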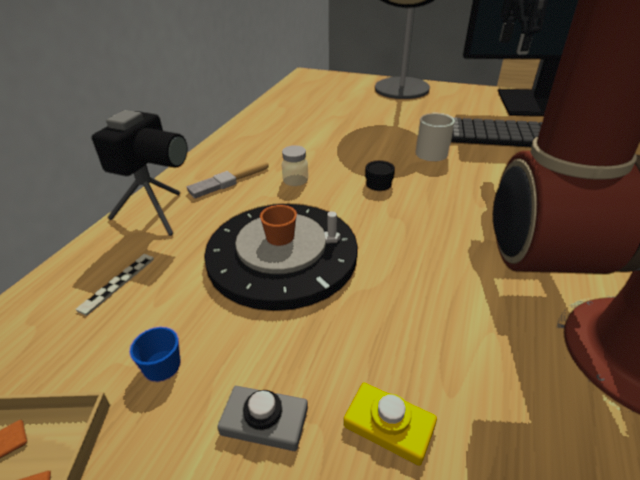

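Run:
```python
from h import *
o=load("a")
for n in o: print({n:(o[n]["fy"])})
d=o["top"];img=d["img"]
hsv=cv2.cvtColor(img,cv2.COLOR_RGB2HSV)
# base: dark mask blob near (332,188)
m=(hsv[...,2]<60).astype(np.uint8)
m[:110]=0;m[265:]=0;m[:,:255]=0;m[:,410:]=0
c=max(cv2.findContours(m,cv2.RETR_EXTERNAL,cv2.CHAIN_APPROX_NONE)[0],key=cv2.contourArea)
P=np.array([onz(d,*p[0],0.026)[:2] for p in cv2.convexHull(c)]);
(cx,cy),r=cv2.minEnclosingCircle(P.astype(np.float32)); print("base",cx,cy,r)
# plate disc by ellipse at z=.04
m=((hsv[...,1]<60)&(hsv[...,2]>80)).astype(np.uint8)
n,l,s,cc=cv2.connectedComponentsWithStats(m)
for i in range(1,n):
    if s[i,4]>5 and 60<cc[i][1]<290: print(s[i],np.round(cc[i],1),np.round(onz(d,*cc[i],0.026),4)[:2],np.round(onz(d,*cc[i],0.044),4)[:2])
a=cv2.resize(img[110:270,250:415],None,fx=4,fy=4,interpolation=cv2.INTER_CUBIC)[:600]
cv2.imwrite("pics/c1.png",a[...,::-1])
b=cv2.resize(img[200:360,120:240],None,fx=3,fy=3,interpolation=cv2.INTER_CUBIC)
e=o["side"]["img"][180:310,190:370]
e=cv2.resize(e,None,fx=2,fy=2)
b=np.vstack([b[:480]]); 
w=np.zeros((480,800,3),np.uint8);w[:,:360]=b;w[:260,400:760]=e
cv2.imwrite("pics/c2.png",w[...,::-1])
```

```text
{'top': 478.01529406986316}
{'side': 440.6588773696773}
base 0.56974196434021 -0.02372685819864273 0.13612960278987885
[387  50  52  40 867] [413.3  69.3] [ 0.8118 -0.1842] [ 0.803  -0.1801]
[214  66  56  14 394] [238.6  72. ] [0.7975 0.1602] [0.789  0.1572]
[278  73  10   8  33] [283.2  75.1] [0.7919 0.0724] [0.7834 0.0712]
[270  75   8   5  31] [273.2  77.1] [0.7873 0.0918] [0.779  0.0902]
[334 126   3   5  12] [334.9 127.8] [ 0.6856 -0.0297] [ 0.6793 -0.0289]
[459 127  28  27 583] [472.3 139.8] [ 0.6699 -0.2979] [ 0.6639 -0.2916]
[303 131   3   5  11] [304.2 133.1] [0.6738 0.029 ] [0.6678 0.0286]
[168 134  33  14  44] [184.6 138.5] [0.6604 0.2585] [0.6547 0.2535]
[363 135   4   5  14] [364.5 137. ] [ 0.6686 -0.0866] [ 0.6627 -0.0846]
[ 289  143   87   94 4754] [331.9 188.6] [ 0.5665 -0.0251] [ 0.5626 -0.0244]
[279 152   5   4  12] [280.8 153.2] [0.6332 0.0725] [0.628  0.0713]
[383 158   6   4  16] [385.4 159.7] [ 0.6248 -0.1265] [ 0.6198 -0.1237]
[268 181   6   3  16] [270.5 182.1] [0.5769 0.0904] [0.5728 0.0889]
[390 189   5   3  14] [392.1 189.9] [ 0.5663 -0.1391] [ 0.5625 -0.136 ]
[274 211   6   5  18] [276.6 213.2] [0.518  0.0775] [0.5151 0.0762]
[ 155  217   35   54 1012] [173.3 244.3] [0.4563 0.2692] [0.4547 0.264 ]
[381 218   5   4  15] [383.1 219.5] [ 0.5096 -0.1218] [ 0.507  -0.1191]
[159 234  18  18 262] [167.5 242.4] [0.4596 0.2803] [0.458  0.2748]
[290 234  12  14  85] [295.1 240.4] [0.4674 0.0419] [0.4656 0.0413]
[358 238   4   6  16] [359.7 240.6] [ 0.4691 -0.078 ] [ 0.4673 -0.0761]
[327 245   3   5  14] [328.1 247.1] [ 0.456  -0.0194] [ 0.4544 -0.0187]
[588 284   6   7  19] [591.1 287. ] [ 0.3858 -0.5324] [ 0.3857 -0.5212]
```

View pics/c1.png

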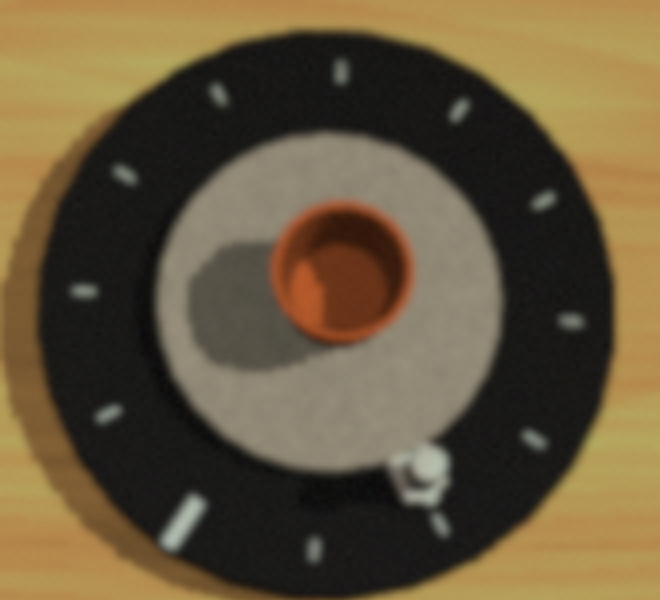

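View pics/c2.png

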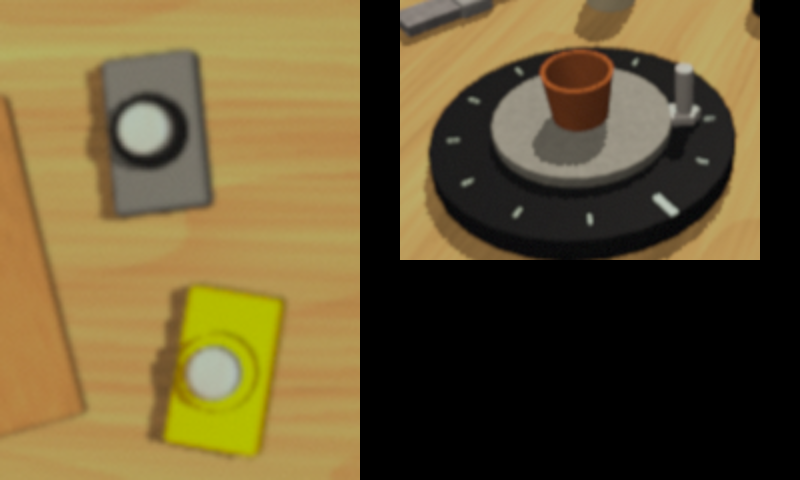

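```bash
cat >> h.py <<'E'
from scipy.spatial.transform import Rotation as R
def tri(rs):
    A=np.zeros((3,3));b=np.zeros(3)
    for o,r in rs:
        r=r/np.linalg.norm(r);M=np.eye(3)-np.outer(r,r);A+=M;b+=M@o
    return np.linalg.solve(A,b)
def toolyaw():
    s=ctrl.get_obs(); x=R.from_rotvec(s["tool_rot"]).as_matrix(); return np.degrees(np.arctan2(x[1,0],x[0,0])),x[2,2]
E
python3 - <<'E'
from h import *
o=load("a");t,s=o["top"],o["side"]
# marks -> centre
p=[(334.9,127.8,328.1,247.1),(304.2,133.1,359.7,240.6),(270.5,182.1,392.1,189.9),(280.8,153.2,383.1,219.5),(276.6,213.2,385.4,159.7)]
C=np.mean([(onz(t,a,b,.026)+onz(t,c,e,.026))/2 for a,b,c,e in p],0);print("C top",C)
h=onz(t,295.1,240.4,.026)-C;print("home ang",np.degrees(np.arctan2(h[1],h[0])),np.hypot(*h[:2]))
g=onz(t,357.5,225.7,.085);v=g-C;print("peg top",g,np.degrees(np.arctan2(v[1],v[0])),np.hypot(*v[:2]))
print("peg 2view",tri([ray(t,357.5,225.7),ray(s,332,214)]))
print("btn",onz(t,167.5,242.4,.044),onz(s,264,402,.044),tri([ray(t,167.5,242.4),ray(s,264,402)]))
print(toolyaw())
for n,d in o.items(): print(n,proj(d,np.array([[C[0],C[1],.04]])))
for k in(207.6,267.6): print(C[:2]+.092*np.array([np.cos(np.radians(k)),np.sin(np.radians(k))]))
E
```

```text
C top [ 0.57135496 -0.02451658  0.026     ]
home ang 147.41180793523864 0.12322478892292671
peg top [ 0.48909739 -0.06793096  0.085     ] -152.17554406604458 0.09301137476527367
peg 2view [ 0.48947789 -0.06822601  0.08204698]
btn [0.45799909 0.2748835  0.044     ] [0.45457513 0.27709684 0.044     ] [0.45712038 0.27550746 0.04044721]
(np.float64(-65.94640154742105), np.float64(-0.999998191490521))
top [[331.90655182 184.43947985]]
side [[280.53170467 237.88639379]]
[ 0.48982423 -0.06713982]
[ 0.5675024  -0.11643588]
```

```bash
python3 -m handwheel '{"offset":[[0.3,0.6,0],[0.8,1.7,0],[1.4,3.0,0],[2.0,4.3,0],[2.6,5.6,0],[3.2,6.9,0],[3.8,8.2,0],[4.4,9.5,0],[4.8,10.4,0],[5.0,10.8,0]],"roll":[0,0.1,0.2,0.3,0.4,0.5,0.5,0.5,0.5,0.5]}' 45 20
```

```text
t: 1.1
tool_pos: [0.4545, -0.1374, 0.231]
tool_rot: [-2.679, 1.641, -0.0]
contact_force: [0.3, -0.7, -0.4]
opening: 0.0453
```

```bash
python3 -m handwheel '{"offset":[[0.2,0.4,0],[0.4,0.9,0],[0.6,1.3,-0.2],[0.75,1.6,-0.5],[0.86,1.78,-0.9],[0.86,1.78,-1.3],[0.86,1.78,-1.6],[0.86,1.78,-1.75],[0.86,1.78,-1.75],[0.86,1.78,-1.75]],"roll":[0,0,0,0,0,0,0,0,0,0]}'
python3 -c "
from h import *
snap('b');print(toolyaw())"
```

```text
t: 2.1
tool_pos: [0.4889, -0.0688, 0.1617]
tool_rot: [-2.679, 1.641, -0.001]
contact_force: [0.2, 0.3, -0.3]
opening: 0.0449
(np.float64(-62.972777471601404), np.float64(-0.9999984066947948))
```

View pics/b_side.png

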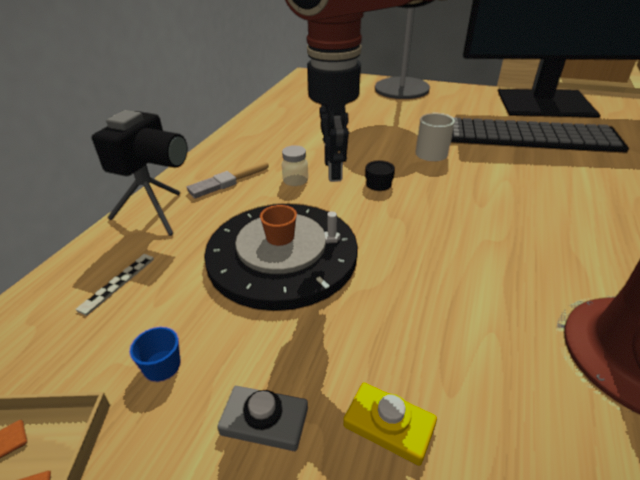

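The side view shows the fingers (335,175) right above the peg (332,215), so I'll go down around it.

```bash
python3 -m handwheel '{"offset":[[0,0.02,-0.3],[0,0.02,-0.7],[0,0.02,-1.1],[0,0.02,-1.5],[0,0.02,-1.8],[0,0.02,-2.1],[0,0.02,-2.35],[0,0.02,-2.55],[0,0.02,-2.65],[0,0.02,-2.65]],"roll":[0,0,0,0,0,0,0,0,0,0]}'
python3 -m handwheel '{"offset":[[0,0,0],[0,0,0],[0,0,0],[0,0,0],[0,0,0],[0,0,0],[0,0,0],[0,0,0],[0,0,0],[0,0,0]],"roll":[0,0,0,0,0,0,0,0,0,0]}' 20 20
python3 - <<'E'
from h import *
o=snap('c');print(toolyaw())
w=np.hstack([cv2.resize(o["top"]["img"][110:270,250:415],(400,388)),cv2.resize(o["side"]["img"][130:310,190:370],(388,388))])
cv2.imwrite("pics/c_x.png",w[...,::-1])
# arc waypoints
C=np.array([.5713,-.0245]);a0=207.7
p0=C+.092*np.array([np.cos(np.radians(a0)),np.sin(np.radians(a0))])
for d in range(3,67,3):
    p=C+.092*np.array([np.cos(np.radians(a0+d)),np.sin(np.radians(a0+d))]); print(d,np.round((p-p0)/.04,2))
E
```

```text
t: 3.2
tool_pos: [0.4885, -0.0675, 0.0548]
tool_rot: [2.679, -1.64, -0.001]
contact_force: [1.1, 0.1, -0.1]
opening: 0.045
t: 4.2
tool_pos: [0.4888, -0.0675, 0.0553]
tool_rot: [-2.679, 1.64, -0.0]
contact_force: [0.4, -0.9, 0.9]
opening: 0.0204
(np.float64(-62.94505726140339), np.float64(-0.9999999993453004))
3 [ 0.06 -0.11]
6 [ 0.12 -0.21]
9 [ 0.19 -0.31]
12 [ 0.27 -0.4 ]
15 [ 0.35 -0.49]
18 [ 0.43 -0.58]
21 [ 0.52 -0.66]
24 [ 0.61 -0.74]
27 [ 0.71 -0.81]
30 [ 0.81 -0.87]
33 [ 0.91 -0.94]
36 [ 1.02 -0.99]
39 [ 1.13 -1.04]
42 [ 1.24 -1.09]
45 [ 1.35 -1.13]
48 [ 1.47 -1.16]
51 [ 1.59 -1.19]
54 [ 1.7  -1.21]
57 [ 1.82 -1.22]
60 [ 1.94 -1.23]
63 [ 2.06 -1.23]
66 [ 2.18 -1.23]
```

View pics/c_x.png

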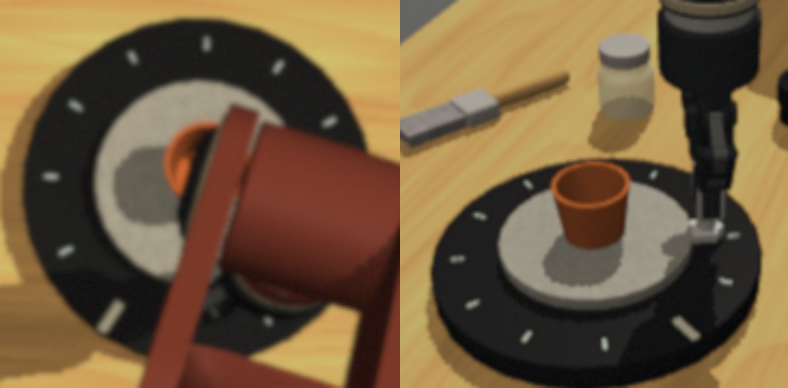

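Fingers enclose the peg, with the pot clear of them. Next I turn the first 30°.

```bash
python3 -m handwheel '{"offset":[[0.06,-0.11,0],[0.12,-0.21,0],[0.19,-0.31,0],[0.27,-0.40,0],[0.35,-0.49,0],[0.43,-0.58,0],[0.52,-0.66,0],[0.61,-0.74,0],[0.71,-0.81,0],[0.81,-0.87,0]],"roll":[0.5,1,1.5,2,2.5,3,3.5,4,4.5,5]}'
python3 - <<'E'
from h import *
o=snap('d');print(toolyaw())
w=np.hstack([cv2.resize(o["top"]["img"][110:270,250:415],(400,388)),cv2.resize(o["side"]["img"][130:310,190:370],(388,388))])
cv2.imwrite("pics/d_x.png",w[...,::-1])
C=np.array([.5713,-.0245]);a0=237.7
p0=C+.092*np.array([np.cos(np.radians(a0)),np.sin(np.radians(a0))])
for d in range(3,36,3):
    p=C+.092*np.array([np.cos(np.radians(a0+d)),np.sin(np.radians(a0+d))]); print(d,np.round((p-p0)/.04,2))
E
```

```text
t: 5.3
tool_pos: [0.5214, -0.1026, 0.0554]
tool_rot: [3.013, -0.888, 0.001]
contact_force: [-0.5, -0.1, 0.5]
opening: 0.0196
(np.float64(-32.96642883273032), np.float64(-0.9999999429564885))
3 [ 0.1  -0.06]
6 [ 0.21 -0.12]
9 [ 0.32 -0.17]
12 [ 0.43 -0.21]
15 [ 0.55 -0.25]
18 [ 0.66 -0.28]
21 [ 0.78 -0.31]
24 [ 0.9  -0.33]
27 [ 1.02 -0.35]
30 [ 1.14 -0.35]
33 [ 1.26 -0.36]
```

View pics/d_x.png

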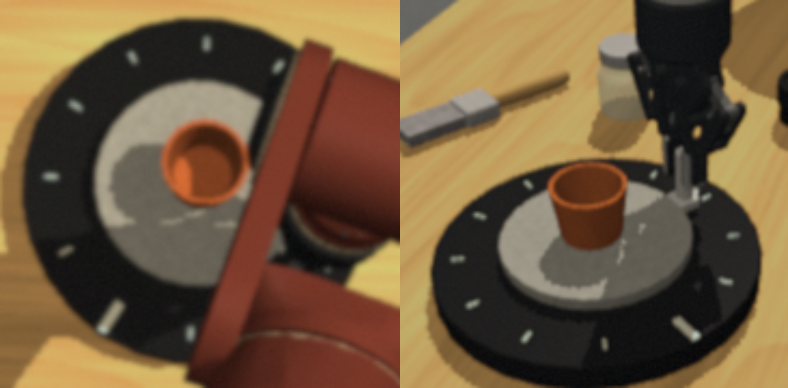

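The peg (at ~685,175 in the right-hand crop) came along with the pot. Now the second 30°.

```bash
python3 -m handwheel '{"offset":[[0.10,-0.06,0],[0.21,-0.12,0],[0.32,-0.17,0],[0.43,-0.21,0],[0.55,-0.25,0],[0.66,-0.28,0],[0.78,-0.31,0],[0.90,-0.33,0],[1.02,-0.35,0],[1.14,-0.35,0]],"roll":[0.5,1,1.5,2,2.5,3,3.5,4,4.5,5]}'
python3 -m handwheel '{"offset":[[0,0,0],[0,0,0],[0,0,0],[0,0,0],[0,0,0],[0,0,0],[0,0,0],[0,0,0],[0,0,0],[0,0,0]],"roll":[0,0,0,0,0,0,0,0,0,0]}' 45
python3 - <<'E'
from h import *
o=snap('e');print(toolyaw())
w=np.hstack([cv2.resize(o["top"]["img"][110:270,250:415],(400,388)),cv2.resize(o["side"]["img"][130:310,190:370],(388,388))])
cv2.imwrite("pics/e_x.png",w[...,::-1])
E
```

```text
t: 6.4
tool_pos: [0.5669, -0.1163, 0.0553]
tool_rot: [3.141, -0.079, 0.0]
contact_force: [0.1, -0.4, -0.2]
opening: 0.02
t: 7.4
tool_pos: [0.5668, -0.1163, 0.0553]
tool_rot: [-3.141, 0.081, -0.0]
contact_force: [-0.2, 0.1, -0.8]
opening: 0.0451
(np.float64(-2.9456760874709436), np.float64(-0.999999999380971))
```

View pics/e_x.png

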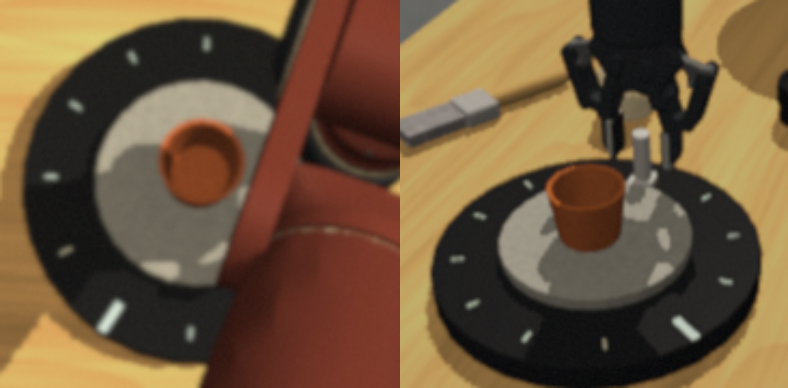

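Peg (640,150 right crop) stands free between the open fingers; I'll rise straight up.

```bash
python3 -m handwheel '{"offset":[[0,0,0.2],[0,0,0.6],[0,0,1.1],[0,0,1.6],[0,0,2.1],[0,0,2.6],[0,0,3.1],[0,0,3.5],[0,0,3.7],[0,0,3.7]],"roll":[0,0,0,0,0,0,0,0,0,0]}'
python3 -m handwheel '{"offset":[[-0.1,0.4,0],[-0.4,1.4,0],[-0.7,2.6,0],[-1.1,3.8,0],[-1.4,5.0,0],[-1.75,6.2,0],[-2.1,7.4,0],[-2.4,8.6,0],[-2.65,9.4,0],[-2.75,9.78,0]],"roll":[0,0,0,0,0,0,0,0,0,0]}' 0
python3 - <<'E'
from h import *
o=snap('f');print(toolyaw())
w=np.hstack([cv2.resize(o["top"]["img"][110:270,250:415],(400,388)),cv2.resize(o["side"]["img"][130:310,190:370],(388,388))])
cv2.imwrite("pics/f_x.png",w[...,::-1])
E
```

```text
t: 8.5
tool_pos: [0.5676, -0.1166, 0.2055]
tool_rot: [3.14, -0.081, 0.005]
contact_force: [-0.1, 0.4, 0.5]
opening: 0.0448
t: 9.5
tool_pos: [0.454, 0.2775, 0.2016]
tool_rot: [3.14, -0.075, -0.005]
contact_force: [-0.0, -0.9, 0.4]
opening: -0.0002
(np.float64(-2.7491742220955517), np.float64(-0.9999969138522139))
```

View pics/f_x.png

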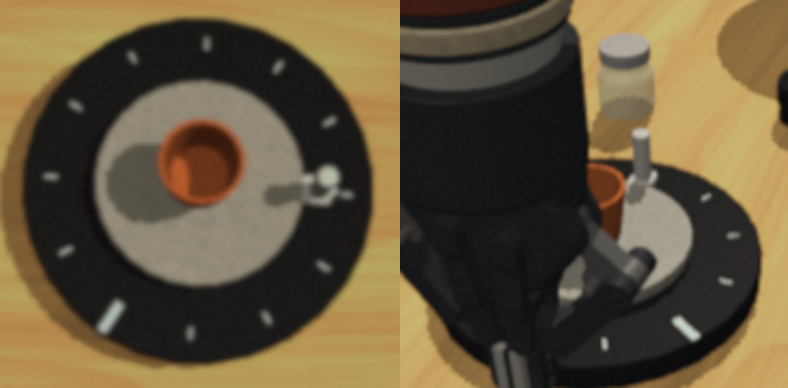

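View pics/f_side.png

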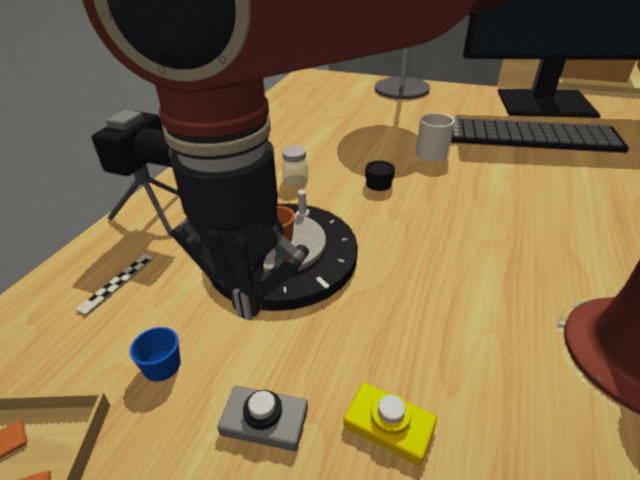

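View pics/f_top.png

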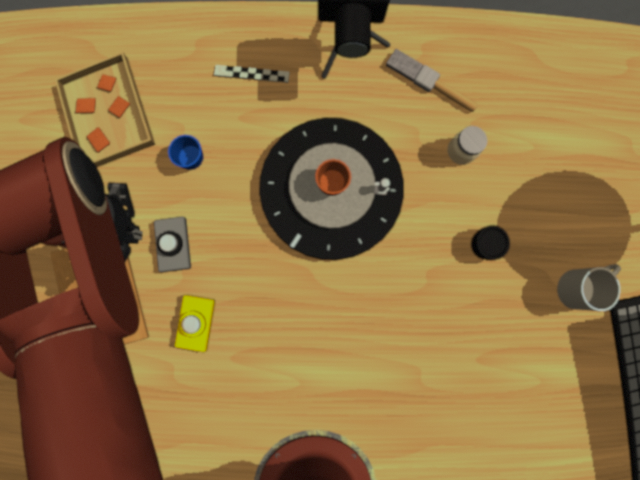

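Pointer (385,187) sits over the fourth mark from home (296,240), with the pot at (334,178) on the plate. Now I lower to just above the button.

```bash
python3 -m handwheel '{"offset":[[0,0,-0.3],[0,0,-0.8],[0,0,-1.3],[0,0,-1.8],[0,0,-2.3],[0,0,-2.8],[0,0,-3.2],[0,0,-3.5],[0,0,-3.7],[0,0,-3.7]],"roll":[0,0,0,0,0,0,0,0,0,0]}'
python3 - <<'E'
from h import *
o=snap('g')
w=cv2.resize(o["side"]["img"][330:470,190:370],None,fx=4,fy=4)
cv2.imwrite("pics/g_x.png",w[...,::-1])
E
```

```text
t: 10.6
tool_pos: [0.4561, 0.2738, 0.0538]
tool_rot: [3.139, -0.083, -0.004]
contact_force: [-0.1, -0.9, -0.3]
opening: 0.0002
```

View pics/g_x.png

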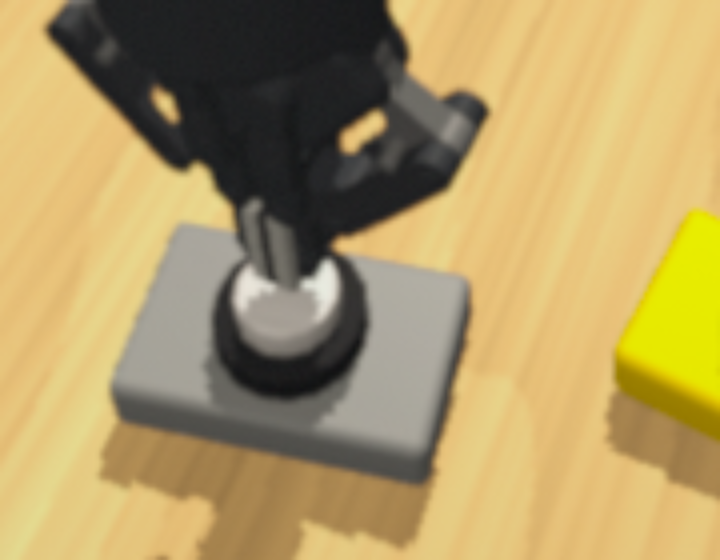

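```bash
python3 -m handwheel '{"offset":[[0,0.02,-0.1],[0,0.02,-0.2],[0,0.02,-0.25],[0,0.02,-0.29],[0,0.02,-0.32],[0,0.02,-0.35],[0,0.02,-0.38],[0,0.02,-0.40],[0,0.02,-0.40],[0,0.02,-0.40]],"roll":[0,0,0,0,0,0,0,0,0,0]}'
```

```text
t: 11.7
tool_pos: [0.4567, 0.2757, 0.0395]
tool_rot: [-3.14, 0.081, 0.0]
contact_force: [-2.3, -0.5, 4.3]
opening: -0.0002
```

```bash
python3 -m handwheel '{"offset":[[0,0,-0.02],[0,0,-0.04],[0,0,-0.05],[0,0,-0.06],[0,0,-0.07],[0,0,-0.07],[0,0,-0.07],[0,0,-0.07],[0,0,-0.07],[0,0,-0.07]],"roll":[0,0,0,0,0,0,0,0,0,0]}'
```

```text
t: 12.7
tool_pos: [0.4568, 0.2758, 0.0379]
tool_rot: [3.14, -0.081, -0.001]
contact_force: [-6.7, -1.5, 12.9]
opening: -0.0001
```

Force climbed from 4.3 N to 12.9 N at z = 0.038, so the button is on its stop. Releasing and rising away.

```bash
python3 -m handwheel '{"offset":[[0,0,0.1],[0,0,0.2],[0,0,0.4],[0,0,0.8],[0,0,1.3],[0,0,1.8],[0,0,2.3],[0,0,2.8],[0,0,3.1],[0,0,3.2]],"roll":[0,0,0,0,0,0,0,0,0,0]}'
python3 - <<'E'
from h import *
o=snap('i')
t=o["top"]["img"];s=o["side"]["img"]
w=np.hstack([cv2.resize(t[110:270,250:415],(400,388)),cv2.resize(s[330:470,190:370],(400,311),).copy() if 0 else cv2.resize(s[330:470,190:370],(400,388))])
cv2.imwrite("pics/i_x.png",w[...,::-1])
C=np.array([.5714,-.0245]);
u=o["top"]
hsv=cv2.cvtColor(t,cv2.COLOR_RGB2HSV)
m=((hsv[...,0]<12)&(hsv[...,1]>150)).astype(np.uint8);m[:,:290]=0;m[:,375:]=0;m[:140]=0;m[225:]=0
c=max(cv2.findContours(m,0,2)[0],key=cv2.contourArea);(x,y),r=cv2.minEnclosingCircle(c);print("pot rim",x,y,r,onz(u,x,y,.048+.04)[:2]-C)
m=((hsv[...,1]<50)&(hsv[...,2]>150)).astype(np.uint8)
n,l,st,cc=cv2.connectedComponentsWithStats(m)
for i in range(1,n):
    if 370<cc[i][0]<405 and 165<cc[i][1]<210: 
        v=onz(u,*cc[i],.085)[:2]-C;print(st[i],cc[i],v,(np.degrees(np.arctan2(v[1],v[0]))-147.4)%360)
E
```

```text
t: 13.7
tool_pos: [0.4577, 0.276, 0.1662]
tool_rot: [-3.139, 0.081, -0.005]
contact_force: [0.1, 0.1, 0.4]
opening: 0.0001
pot rim 332.4344177246094 176.8114776611328 17.52838706970215 [0.00297819 0.00129133]
[382 179   7   7  41] [385.         182.24390244] [-0.00409718 -0.09176832] 120.04361441408938
[374 183   5   2   9] [375.77777778 183.44444444] [-0.00662986 -0.07539907] 117.57489197453145
[383 189   5   4   6] [385. 191.] [-0.01984309 -0.09170203] 110.39020596151883
```

View pics/i_x.png

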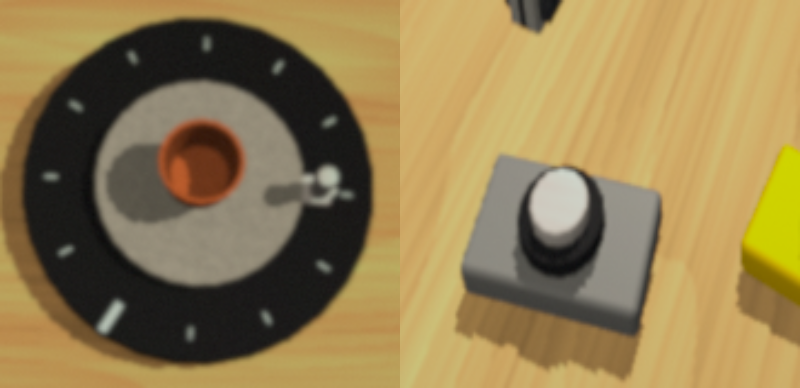

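View pics/i_top.png

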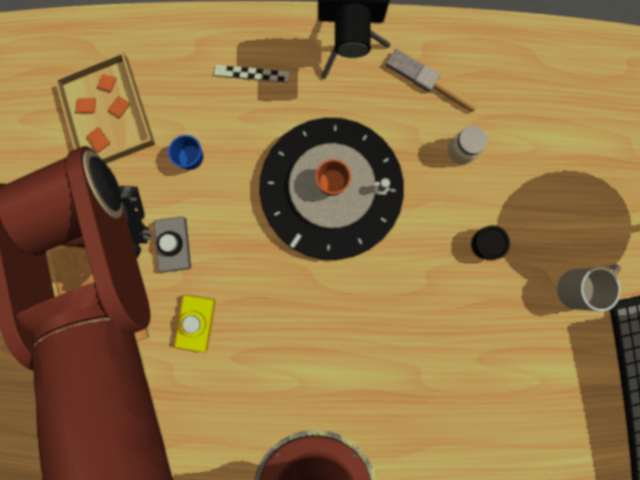

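The peg (385,182) measures 120.0° from home. The pot (332,177) is 3 mm off centre, the button is back up, and the lens (490,243) and jar (470,140) haven't moved.

```bash
python3 -c "
from station import ctrl
print(ctrl.finish_job())"
```

```text
the job is handed in; nothing more can be done
None
```

I turned the table by its peg from the second click to the fourth. I then pressed the shutter button on the grey box to its stop, let it spring back and lifted clear. The job was handed in at about 14 s.

In the last pictures the pointer measured 120.0° from the home mark, and the pot stood upright about 3 mm from the plate's centre. The button was back up, and the lens and jar were where they started.

At full press the wrist force rose from 4 N to about 13 N upward, with the fingertips at 38 mm. I took that as the button being fully down, because I can't read its travel directly. None of my checks failed. The only disagreement was about 4 mm between the two cameras on the button's position, too small to matter for the press.

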